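Hold a battery pack home in the check cradle

ROBOT

A 7-joint arm with a two-finger parallel gripper is mounted at the origin on a cart in front of the work surface, level with it; the furniture and walls round the work are solid. World frame = base frame: x ahead of the robot, y to its left, z up, the work surface at z = 0. Lengths are in m, angles in rad, forces in N, time in s.
With the tool pointing down it reaches from about 0.425 to 0.925 m from the base axis. Payload 6.8 kg.
Tool frame: the origin (TCP) lies on the centre line of the jaws, within the pads' length; the fingertips stand bot.tip_reach ahead of it and the grasp point (between the pads) lies 3 mm ahead of it (bot.tip_reach is the distance from the TCP to the fingertips, in m); z points along the fingers, y is the line along which they close (so a half turn about z gives the same grasp; the last joint's range is limited). The gripper opens to 85 mm and grips with 20 to 120 N. Pads are 22 mm wide; open, the fingers measure 114 mm over their backs; the gripper's body (76 mm by 85 mm) begins 54 mm behind the grasp point. The pads swing forward as they close: fully open they stand 13 mm farther back than shut.
Start: joints at [-0.108, 0.477, 0.022, 1.555, -0.011, 1.109, -0.083], TCP at [0.675, 0, 0.214] pointing down, gripper open.
Joint ranges: [-2.96, 2.96], [-0.34, 2.1], [-1.41, 1.46], [0.24, 2.44], [-1.37, 4.51], [0.17, 1.92], [-2.96, 2.96]. Speed limits (rad/s): [2.39, 2.39, 3.14, 3.14, 3.14, 3.14, 3.14].

INTERFACE

Orientations are given as a unit quaternion [w, x, y, z].
In Python, from station import bot gives the robot as it stands.
- The arm moves only by the tool jog_arm, never from a script. Its argument "deltas" is a list of rows, each a list of 7 numbers: the shift along the world's x, y, z in m, then the turn, a rotation vector about the world's x, y, z in rad, then the opening, from 0 (shut) to 1 (fully open). In form: [[x, y, z, rx, ry, rz, grip], ...]. A call has 1 to 10 rows; each row shifts and turns the commanded pose from where the row before left it; what a row does not reach is not made up. A row lasts 1/10 s, in which the tool goes at most 50 mm and 8.59 degrees, less where a joint would pass 70% of its speed; a pose out of reach is approached as far as the arm can. A call with a gripper value outside its range is refused whole. The fingers move at their own pace and stop on an object; "newtons" is the grip in N (left out, the last holds). Time passes only in rows, so rows that do not move let the fingers close. It gives the time, the measured TCP pose, the force, the opening and the grip force at its end, in the units of the state.
- bot.get_obs(): the state, without advancing time (a new reading comes with each control period).
- bot.read_camera(name): name is "scene" or "side" or "wrist"; returns a dict with "img" (400x640x3 uint8, red, green, blue), "K" (3x3 intrinsics, pixels), "eye" and "attitude" of the camera in the world. Camera axes: x right, y down, z forward; pixel columns grow to the right and rows downward; lengths in m; the calibration is good to about 2 mm. A picture is of the moment at which its call begins. There is no depth.
- bot.hand_in(): hands the job in; it is judged then, once.
The state is a dict: "t": time; "q": joint angles; "joint_vel": joint speeds; "joint_torque": joint torques, N m; "eef_pos": TCP position; "tool_rot": TCP orientation; "contact_force": force on the tool from outside, world axes, zero at the start; "torque": the same for the moment, N m; "gripper_width": opening from 0.0 (shut) to 1.0 (fully open); "grasp_force": force on a finger pad.
Only numpy, scipy, OpenCV 4.12 (cv2) and the standard library are available. Lean on these libraries where they do the work, as an engineer would, in place of code of your own. Each camera call takes 0.05 s, during which the arm holds its last target. There are 200 camera calls.

TASK

Lift the grey battery pack out of the blue bin and set it down (do not drop it) in the check cradle, upright between the two low guides with its brass contacts towards the fence, and let go of it. Then, with one slanting push of the fingertips on its orange thumb pad, press it fully home, flush down on the cradle's floor and flush back against the fence, against the sprung contacts of both, and finish while still holding it there so that it can be read: do not back off. Leave the other things on the bench where they are.

Things in the scene. Friction and masses are not known exactly. Their poses are not given: they have to be found in the camera images.
- pack: rechargeable battery pack, mid-grey block 58 (x) x 46 (y) x 40 mm (z), 0.1 to 0.2 kg, standing in the bin. Origin: centre of the underside; z up; +x is its back (brass contacts), -x its front. The front top edge is cut off by a 45 degree slope, 18 mm back and 18 mm down, which carries the thumb pad. Grip it from above by the plain sides (+-y, 46 mm apart)
- thumb_pad: orange pad with dark ribs, 22 x 40 x 2 mm, fast on the pack's 45 degree slope. Its own z is square to the slope and points out of the pack, forward and up; its origin is the middle of its underside
- pad_centre (a point): middle of the outer face of the thumb pad, 21.4 mm in front of the pack's origin and 32.4 mm above its underside; pack's axes
- pack_heel (a point): middle of the pack's lower back edge, 29 mm behind the pack's origin, level with its underside; pack's axes
- cradle: check cradle: black base plate 140 x 112 mm, fast on the bench, top (its floor) 14 mm above the bench; aluminium fence 100 mm wide, 32 mm above the floor; behind it a grey housing with read-out and binding posts, up to 50 mm above the floor. Origin: centre under the plate at bench level; +x points to the fence, -x to its open front; z up
- cradle_corner (a point): middle of the inner corner of floor and fence face, 20 mm behind the cradle's origin, 14 mm above the bench; cradle's axes. The pack is home when its pack_heel is here, same heading. The pack rests on all four floor pins while its back is less than 12 mm from the fence
- cradle_guides (a point): on the floor midway between the two aluminium guides, which run along the cradle's x from the fence 62 mm forward, 10 mm high, 51 mm apart inside (2.5 mm play each side of the pack), with 45 degree lead-ins widening to 61 mm at the top; outer faces 71 mm apart
- cradle_pins (a point): middle of the four brass spring pins in the floor, which stand 4 mm proud, 12 and 50 mm in front of the fence, 13 mm either side of the middle. Two more stand 4 mm out of the fence, 18 mm above the floor, 13 mm either side. Each pushes with 0.9 N at rest, 1.6 N when flush, so the let-go pack rides 4 mm above the floor. Pins, floor and fence are smooth (friction about 0.25)
- bin: blue plastic storage bin, open at the top, 150 (x) x 170 (y) x 45 mm, walls and floor 4 mm, loose, 0.9 kg, a paper card on its front (-x) wall. Origin: centre of the underside. The pack stands in it; two green round cells, 14 mm thick and 50 mm long, lie along its back wall and do not matter
- jar_0: small clear jar with grey lid, bystander, origin under its centre
- cutters_1: pliers-like cutters with red handles lying on the bench, bystander
- insul_tape: roll of black tape lying on the bench, bystander

How it is judged:
On the way, in this order (a step that is already met when the one before it is completed fails the run):
1. the pack is lifted clear of the bin (height (world z) of pack above 0.055 m and contact force between pack and bin below 0.05 N), for 0.1 s.
2. the pack stands let go in the cradle, upright between the guides, contacts towards the fence (y of pack_heel in the frame of cradle_corner between -0.005 and 0.005 m and angle between pack's own z axis and vertical below 0.15 rad and angle between the x axis of pack and the x axis of cradle, either way round below 0.15 rad and z of pack_heel in the frame of cradle_corner below 0.008 m and x of pack_heel in the frame of cradle_corner above -0.025 m and contact force between the fingers and pack below 0.1 N and linear speed of pack below 0.05 m/s), for 0.2 s.
At the end, for the whole second after the job is handed in: the pack stands between the guides, its lower back edge within 1.7 mm of the floor and of the fence face (so the sprung contacts are pressed in), upright within 0.05 rad and in line with the fence within 0.06 rad, at rest, while the fingers push on the thumb pad with more than 4 N (y of pack_heel in the frame of cradle_corner between -0.005 and 0.005 m and angle between pack's own z axis and vertical below 0.15 rad and angle between the x axis of pack and the x axis of cradle, either way round below 0.15 rad and x of pack_heel in the frame of cradle_corner above -0.0017 m and z of pack_heel in the frame of cradle_corner below 0.0017 m and angle between pack's own z axis and vertical below 0.05 rad and angle between the x axis of pack and the x axis of cradle, either way round below 0.06 rad and contact force between the fingers and thumb_pad above 4 N and linear speed of pack below 0.02 m/s); the arm keeps its last pose, push and grip.
It fails at once if the pack is dropped (falls free by more than about 15 mm) (contact force between the fingers and pack below 0.1 N and linear speed of pack above 0.55 m/s).
It fails at once if another thing on the bench is shifted by more than 30 mm (distance of any of jar_0, cutters_1, insul_tape from where it was at the start of the episode above 0.03 m).
It also fails if it takes over 51 s, if anything falls off the work surface, if the arm or the gripper's body presses on something with over 40 N, if the wrist force passes 120 N, or if a joint passes its speed limit or range.

## Working session

There is one attempt and no reset: what is moved stays moved. The work goes in short steps, Python scripts to look and compute and a tool call to move; the robot and the scene stay as the last step left them, time stands still between calls to the robot, and variables do not carry over. Pictures are saved under pics/ and viewed, at most 10 in all, crops included, and the job is handed in when it is done.

Besides the shell and the picture viewer there is one more tool, called as a command line: name --pt "numbers of a row" for each row, then --argument value for the rest. jog_arm: Moves the arm, as the interface text tells. Its arguments: {"type":"object","properties":{"deltas":{"type":"array"},"newtons":{"type":"number"}},"required":["deltas"]}

```bash
mkdir -p pics; ls; cat > h.py <<'E'
import numpy as np, cv2, json
from station import bot
from scipy.spatial.transform import Rotation as R
def cam(n,save=None):
    c=bot.read_camera(n)
    if save: cv2.imwrite('pics/'+save+'.png',c['img'][:,:,::-1])
    a=np.array(c['attitude'],float)
    Rm=R.from_quat(a[[1,2,3,0]]).as_matrix() if a.shape==(4,) else a
    return dict(img=c['img'],K=np.array(c['K']),eye=np.array(c['eye']),R=Rm)
def onplane(c,u,v,z):
    d=c['R']@np.linalg.inv(c['K'])@[u,v,1]
    return c['eye']+d*(z-c['eye'][2])/d[2]
def proj(c,p):
    q=c['K']@(c['R'].T@(np.array(p)-c['eye'])); return q[:2]/q[2]
E
python3 - <<'E'
from h import *
import pickle
d={}
for n in ['scene','side','wrist']:
    d[n]=cam(n,n+'0'); print(n,d[n]['eye'],d[n]['R'][:,2],d[n]['K'][0,0])
pickle.dump(d,open('c0.pkl','wb'))
im=np.vstack([d['scene']['img'],d['side']['img']])
cv2.imwrite('pics/both.png',cv2.resize(im,(480,600))[:,:,::-1])
print(bot.tip_reach,bot.get_obs())
E
```

```text
pics
scene [ 0.16836568 -0.82272205  0.6002237 ] [ 0.37748551  0.79918567 -0.46776807] 461.3035532127511
side [0.25128878 0.68186384 0.67443746] [ 0.36125252 -0.65248787 -0.66615028] 360.83103972366484
wrist [0.67487423 0.08090077 0.37287349] [-5.01761439e-04 -3.17545805e-01 -9.48242801e-01] 282.2394330278487
0.022 {'t': 0.15, 'q': array([-0.10814785,  0.47762908,  0.02236782,  1.55617114, -0.01148851,
        1.10929757, -0.08313063]), 'joint_vel': array([-0.00116612, -0.00121973,  0.00012277, -0.00315394,  0.00103322,
       -0.00046868,  0.00146392]), 'joint_torque': array([ 1.55385478e-03, -5.96924365e+01,  1.60940632e+00, -2.81490952e+01,
        1.26662746e-02,  6.56643446e-03,  5.58682734e-05]), 'eef_pos': array([6.74544316e-01, 9.98996447e-06, 2.12759311e-01]), 'tool_rot': array([-4.43966332e-04,  7.07098878e-01,  7.07114350e-01, -5.26002506e-04]), 'contact_force': array([ 0.03043315, -0.39743198,  0.45497549]), 'torque': array([ 0.00923917, -0.01835204, -0.00772624]), 'grasp_force': 0.0, 'gripper_width': 0.9998455442593478}
```

View pics/scene0.png

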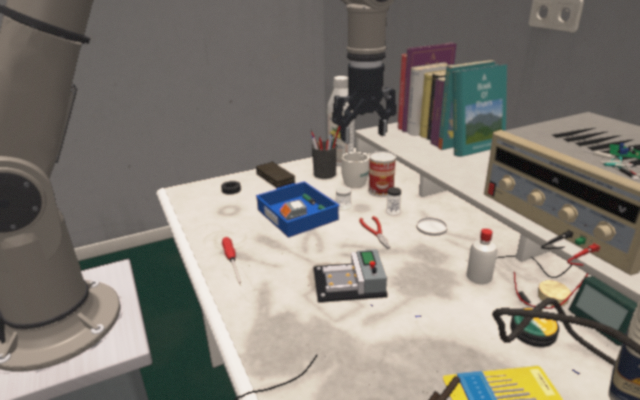

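View pics/side0.png

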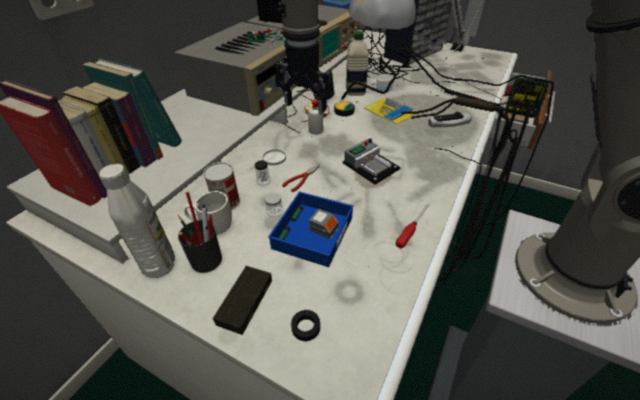

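View pics/wrist0.png

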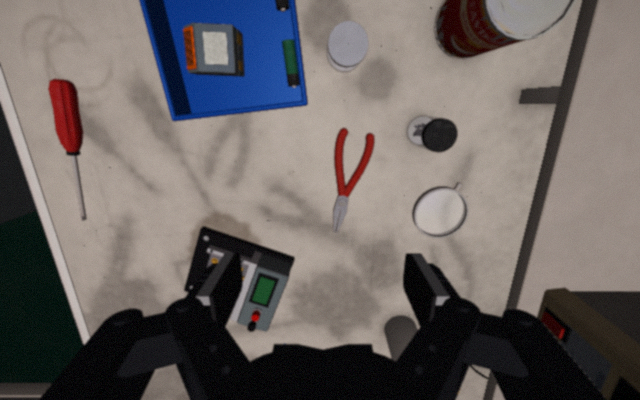

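The wrist view shows the pack at about (212,48) px in the bin, with its orange pad towards -x. The cradle is around (240,280), turned slightly, with its fence towards +x. I'll work out rough poses next.

```bash
python3 - <<'E'
from h import *
import pickle
d=pickle.load(open('c0.pkl','rb'));w=d['wrist']
for n,(u,v,z) in dict(packTop=(216,48,.044),packF=(187,45,.03),binBL=(172,120,.045),binBR=(306,104,.045),plateTL=(203,227,.014),plateTR=(294,259,.014),plateL=(187,292,.014)).items(): print(n,onplane(w,u,v,z).round(4))
s=d['scene'];
for n,(u,v,z) in dict(pack=(293,208,.044),plateFL=(315,267,.014),plateF=(318,300,.014),plateR=(387,297,.014)).items(): print('s',n,onplane(s,u,v,z).round(4))
a=cv2.resize(w['img'][5:105,150:310],None,fx=5,fy=5,interpolation=cv2.INTER_CUBIC)
s1=cv2.resize(s['img'][240:310,305:395],None,fx=5,fy=5,interpolation=cv2.INTER_CUBIC)
cv2.imwrite('pics/cropa.png',a[:,:,::-1])
cv2.imwrite('pics/cropb.png',s1[:,:,::-1])
E
```

```text
packTop [0.5638 0.1364 0.044 ]
packF [0.528  0.1416 0.03  ]
binBL [0.5062 0.064  0.045 ]
binBR [0.6567 0.081  0.045 ]
plateTL [ 0.509  -0.0809  0.014 ]
plateTR [ 0.6338 -0.1312  0.014 ]
plateL [ 0.4705 -0.1879  0.014 ]
s pack [0.5468 0.122  0.044 ]
s plateFL [ 0.5043 -0.0907  0.014 ]
s plateF [ 0.4628 -0.1899  0.014 ]
s plateR [ 0.585  -0.2444  0.014 ]
```

View pics/cropa.png

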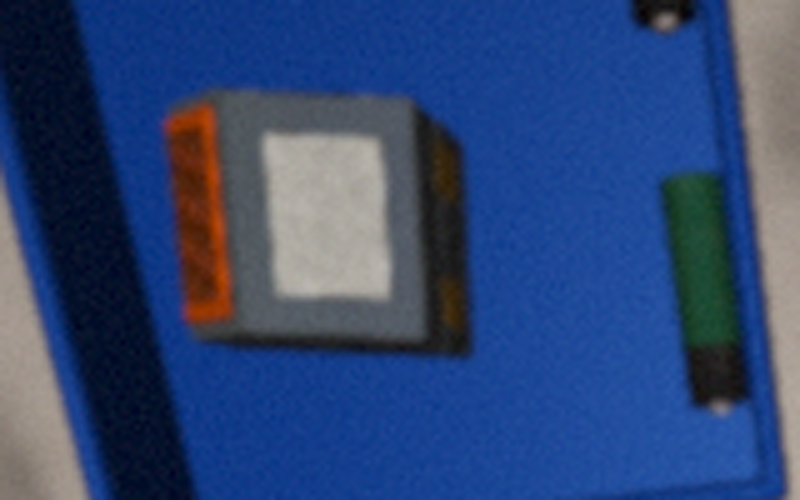

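The enlarged crop shows the top face's corners at about (218,92), (415,100), (430,343) and (236,338) in crop pixels. The brass contacts are on the right, towards +x.

```bash
python3 - <<'E'
from h import *
import pickle
w=pickle.load(open('c0.pkl','rb'))['wrist']
P=np.array([onplane(w,150+u/5,5+v/5,.044)[:2] for u,v in [(218,92),(415,100),(430,343),(236,338)]])
print(P.round(4), np.linalg.norm(P-np.roll(P,-1,0),axis=1))
M=np.array([[-11,23],[29,23],[29,-23],[-11,-23]])/1000
a=M-M.mean(0);b=P-P.mean(0)
th=np.arctan2((a[:,0]*b[:,1]-a[:,1]*b[:,0]).sum(),(a*b).sum())
Rm=np.array([[np.cos(th),-np.sin(th)],[np.sin(th),np.cos(th)]])
o=P.mean(0)-Rm@M.mean(0); print(th,o,(P-(M@Rm.T+o)).round(4))
E
```

```text
[[0.5437 0.1588]
 [0.5836 0.1573]
 [0.5823 0.1119]
 [0.5409 0.1128]] [0.03998041 0.04550328 0.04140921 0.04601331]
-0.03844317348291106 [0.553611   0.13554513] [[ 0.0002 -0.0002]
 [ 0.0001 -0.0001]
 [ 0.0006  0.0004]
 [-0.0009 -0.0001]]
```

jog_arm --pt "-0.0155 -0.0145 -0.003 0 0 -0.146 1" --pt "-0.0155 -0.0145 -0.003 0 0 -0.146 1" --pt "-0.0155 -0.0145 -0.003 0 0 -0.146 1" --pt "-0.0155 -0.0145 -0.003 0 0 -0.146 1" --pt "-0.0155 -0.0145 -0.003 0 0 -0.146 1" --pt "-0.0155 -0.0145 -0.003 0 0 -0.146 1" --pt "-0.0155 -0.0145 -0.003 0 0 -0.146 1" --pt "-0.0155 -0.0145 -0.003 0 0 -0.146 1" --pt "-0.0155 -0.0145 -0.003 0 0 -0.146 1" --pt "-0.0155 -0.0145 -0.003 0 0 -0.146 1"

```text
t: 1.15
eef_pos: [0.5191, -0.1454, 0.1832]
tool_rot: [-0.0, 0.999, 0.052, -0.0]
contact_force: [0.9, 0.8, -0.5]
gripper_width: 0.997
grasp_force: 0.0
```

jog_arm --pt "-0.012 -0.015 0 0 0 -0.146 0.8" --pt "0 0 0 0 0 0 0.8" --pt "0 0 0 0 0 0 0.8"

```text
t: 1.45
eef_pos: [0.5083, -0.1597, 0.1836]
tool_rot: [-0.0, 1.0, -0.016, 0.0]
contact_force: [0.2, 0.8, -0.1]
gripper_width: 0.801
grasp_force: 0.0
```

```bash
python3 - <<'E'
from h import *
import pickle
w=cam('wrist','wrist1'); pickle.dump(w,open('c1.pkl','wb'))
o=bot.get_obs(); print(o['t'],o['eef_pos'],o['q'].round(2)); print(w['eye'])
T=R.from_quat(o['tool_rot'][[1,2,3,0]]).as_matrix(); print(T.round(3))
ctr=proj(w,[.545,-.165,.014]); print(ctr)
u,v=ctr.astype(int)
u0=max(0,min(440,u-100));v0=max(0,min(250,v-75)); print(u0,v0)
cv2.imwrite('pics/c1.png',cv2.resize(w['img'][v0:v0+150,u0:u0+200],None,fx=4,fy=4,interpolation=cv2.INTER_CUBIC)[:,:,::-1])
E
```

```text
1.5 [ 0.50869918 -0.15912499  0.18354446] [-0.14  0.29  0.4   1.95 -0.14  0.93 -1.28]
[ 0.58998626 -0.1630937   0.34383483]
[[ 1.    -0.032  0.   ]
 [-0.032 -1.     0.   ]
 [ 0.    -0.    -1.   ]]
[325.31706757 145.42184341]
225 70
```

View pics/c1.png

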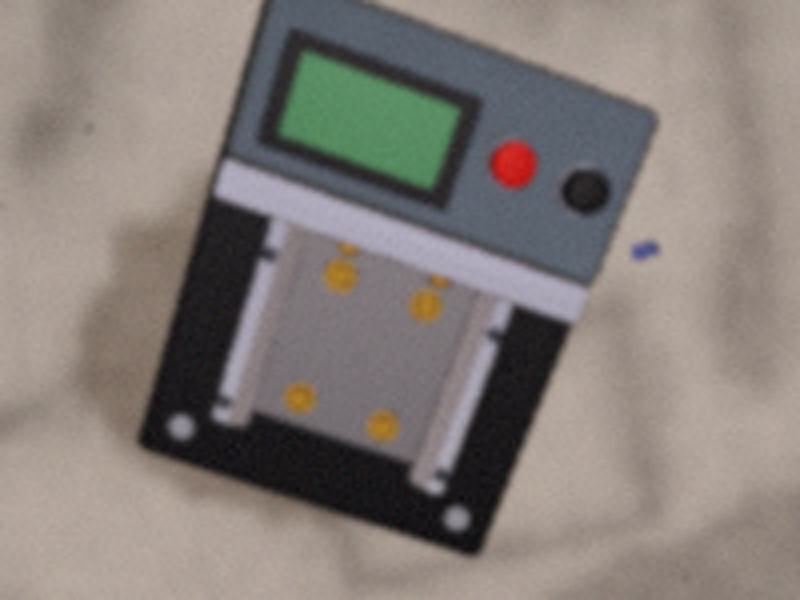

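The cradle is clear here, in crop pixels:
- Floor pins: (341,276), (426,306), (300,399) and (382,427).
- Front plate corners: (143,447) and (478,555).
- Top edge of the fence face: from (216,193) to (575,323).

```bash
python3 - <<'E'
from h import *
import pickle
from scipy.optimize import least_squares
w=pickle.load(open('c1.pkl','rb'))
obs=np.array([(341,276),(426,306),(300,399),(382,427),(143,447),(478,555),(216,193),(575,323)])/4+[225,70]
M=np.array([(8,13,18),(8,-13,18),(-30,13,18),(-30,-13,18),(-70,56,14),(-70,-56,14),(20,50,46),(20,-50,46)])/1000
def pts(p):
    c,s=np.cos(p[2]),np.sin(p[2]); return M@np.array([[c,-s,0],[s,c,0],[0,0,1]]).T+[p[0],p[1],0]
f=lambda p:np.ravel([proj(w,x) for x in pts(p)]-obs)
r=least_squares(f,[.545,-.165,-.3],loss='soft_l1'); print(r.x,f(r.x).reshape(-1,2).round(1))
p=r.x;c,s=np.cos(p[2]),np.sin(p[2]); print('corner',p[:2]+.02*np.array([c,s]),'axis',c,s)
# target pack origin with heel at x=-8
print('pack origin target',p[:2]+(.02-.008-.029)*np.array([c,s]))
E
```

```text
[ 0.54177471 -0.15757198 -0.36309783] [[ 0.1 -0.5]
 [ 0.5 -0.5]
 [ 0.3 -0.2]
 [ 0.7 -0.2]
 [-3.8  6.3]
 [-1.2  7.1]
 [-0.6  0. ]
 [ 1.  -0.4]]
corner [ 0.56047073 -0.16467541] axis 0.9348010483126795 -0.35517178952376743
pack origin target [ 0.52588309 -0.15153406]
```

jog_arm --pt "0.006 0.037 0 0 0 0 0.75" --pt "0.006 0.037 0 0 0 0 0.75" --pt "0.006 0.037 0 0 0 0 0.75" --pt "0.006 0.037 0 0 0 0 0.75" --pt "0.006 0.037 0 0 0 0 0.75" --pt "0.006 0.037 0 0 0 0 0.75" --pt "0.006 0.037 -0.02 0 0 0 0.75" --pt "0.005 0.036 -0.03 0 0 -0.005 0.75" --pt "0 0 -0.02 0 0 0 0.75" --pt "0 0 0 0 0 0 0.75"

```text
t: 2.5
eef_pos: [0.5528, 0.1372, 0.1105]
tool_rot: [0.001, 1.0, -0.017, -0.003]
contact_force: [-0.3, -1.2, -0.1]
gripper_width: 0.756
grasp_force: 0.0
```

```bash
python3 - <<'E'
from h import *
import pickle
from scipy.optimize import least_squares
w=pickle.load(open('c1.pkl','rb'))
obs=np.array([(341,276),(426,306),(300,399),(382,427),(216,193),(575,323)])/4+[225,70]
M=np.array([(8,13,18),(8,-13,18),(-30,13,18),(-30,-13,18),(20,50,46),(20,-50,46)])/1000
def pts(p):
    c,s=np.cos(p[2]),np.sin(p[2]); return M@np.array([[c,-s,0],[s,c,0],[0,0,1]]).T+[p[0],p[1],0]
f=lambda p:np.ravel([proj(w,x) for x in pts(p)]-obs)
r=least_squares(f,[.545,-.165,-.3]); print(r.x,f(r.x).reshape(-1,2).round(1))
p=r.x;c,s=np.cos(p[2]),np.sin(p[2]); print('corner',p[:2]+.02*np.array([c,s]),'axis',c,s)
print('pack origin target',p[:2]+(.02-.008-.029)*np.array([c,s]))
w=cam('wrist','wrist2'); o=bot.get_obs(); print(o['t'],o['eef_pos'])
pickle.dump(w,open('c2.pkl','wb'))
cv2.imwrite('pics/c2.png',w['img'][:,:,::-1])
E
```

```text
[ 0.54145221 -0.15719031 -0.37249743] [[-0.1 -0.3]
 [ 0.2 -0.1]
 [-0.2 -0.1]
 [ 0.2  0.1]
 [-0.7 -0. ]
 [ 0.6  0.4]]
corner [ 0.56008063 -0.16446917] axis 0.9314213306023551 -0.3639427220029799
pack origin target [ 0.52561805 -0.15100328]
2.55 [0.55406702 0.13575974 0.11231246]
```

View pics/c2.png

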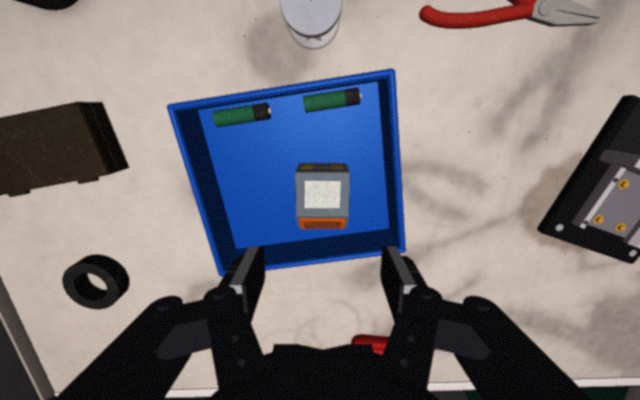

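The pack is centred ahead of the jaws. Its top face has corners at about (299,173), (349,172), (347,217) and (298,218), and both fingers clear the bin walls.

```bash
python3 - <<'E'
from h import *
import pickle
w=pickle.load(open('c2.pkl','rb'))
for u,v in [(299,173),(349,172),(347,217),(298,218)]: print(onplane(w,u,v,.044).round(4))
print(bot.get_obs()['eef_pos'],w['eye'])
E
```

```text
[0.5815 0.1546 0.044 ]
[0.5809 0.1136 0.044 ]
[0.5411 0.1154 0.044 ]
[0.5416 0.1579 0.044 ]
[0.55406702 0.13575974 0.11231246] [0.63543236 0.13394202 0.27034722]
```

jog_arm --pt "0 0 -0.025 0 0 0 0.75" --pt "0 0 -0.025 0 0 0 0.75" --pt "0 0 -0.02 0 0 0 0.75" --pt "0 0 -0.005 0 0 0 0.75" --pt "0 0 0 0 0 0 0.75" --pt "0 0 0 0 0 0 0.3" --pt "0 0 0 0 0 0 0.3" --pt "0 0 0 0 0 0 0.3" --pt "0 0 0 0 0 0 0.3" --pt "0 0 0 0 0 0 0.3" --newtons 40

```text
t: 3.55
eef_pos: [0.5552, 0.1351, 0.0388]
tool_rot: [-0.0, 1.0, -0.02, 0.0]
contact_force: [0.2, -0.4, 0.4]
gripper_width: 0.299
grasp_force: 0.0
```

```bash
python3 - <<'E'
from h import *
import pickle
w=cam('wrist','wrist3');s=cam('side'); o=bot.get_obs(); print(o['t'],o['eef_pos'],o['gripper_width'],o['grasp_force'])
u,v=proj(s,[.555,.135,.04]).astype(int);print(u,v)
a=cv2.resize(w['img'][100:350,160:480],(800,600)[:1]+(625,))[:600]
b=cv2.resize(s['img'][v-60:v+40,u-60:u+60],(480,400))
cv2.imwrite('pics/c3.png',np.hstack([cv2.resize(w['img'][100:400,160:480],(427,400)),b[:, :373]])[:,:,::-1])
E
```

```text
3.65 [0.55504685 0.13502011 0.03861415] 0.3008317226679601 0.0
322 217
```

View pics/c3.png

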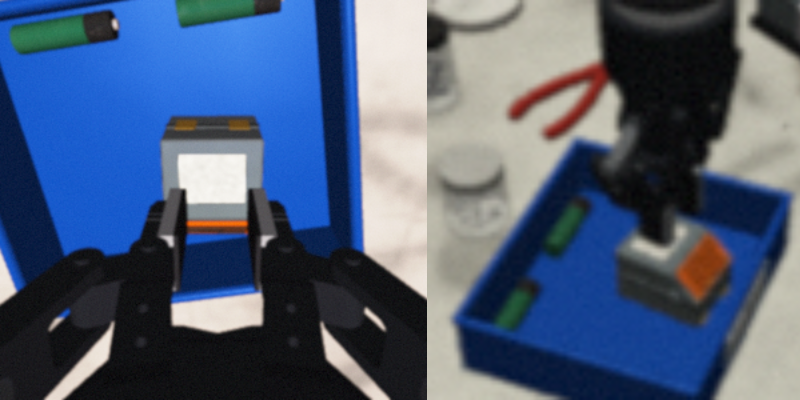

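```bash
python3 - <<'E'
from h import *
w=cam('wrist');s=cam('side');o=bot.get_obs();print(w['eye'],w['R'].round(3),o['eef_pos'],o['tool_rot'])
for u,v in [(281.4,204),(357,204)]: print(onplane(w,u,v,.044).round(4))
for z in (.044,):
  for p in [(.582,.158),(.582,.112),(.542,.158),(.542,.112)]: print('pack',proj(w,[*p,z]).round(0),proj(s,[*p,z]).round(0))
for z in (.0166,.05,.06):
  for y in (-.0125,.0125): print('tip',z,proj(w,[.555,.135+y,z]).round(0),proj(s,[.555,.135+y,z]).round(0))
E
```

```text
[0.63675828 0.13103069 0.19887007] [[-0.04  -0.948 -0.316]
 [-0.999  0.038  0.013]
 [-0.     0.316 -0.949]] [0.55498326 0.13504972 0.03850014] [ 7.97133223e-06  9.99798665e-01 -2.00656093e-02 -2.48704499e-05]
[0.5828 0.1571 0.044 ]
[0.5811 0.1131 0.044 ]
pack [280. 205.] [309. 219.]
pack [359. 202.] [318. 207.]
pack [285. 265.] [323. 224.]
pack [359. 263.] [332. 212.]
tip 0.0166 [339. 226.] [325. 221.]
tip 0.0166 [304. 228.] [321. 227.]
tip 0.05 [342. 249.] [325. 212.]
tip 0.05 [300. 251.] [320. 218.]
tip 0.06 [343. 258.] [325. 209.]
tip 0.06 [299. 260.] [320. 215.]
```

The pack pose agrees across views. In c3, though, the fingertips end at about the pack's top face: roughly (299,242) and (347,242) px in the full wrist frame, with the jaws 25 mm apart. So the tips stand about 30 mm less far forward than stated. I'll open, go lower while watching the force, and try again.

jog_arm --pt "0 0 0 0 0 0 0.75" --pt "0 0 0 0 0 0 0.75" --pt "0 0 0 0 0 0 0.75" --pt "0 0 -0.008 0 0 0 0.75" --pt "0 0 -0.008 0 0 0 0.75" --pt "0 0 -0.008 0 0 0 0.75" --pt "0 0 0 0 0 0 0.75"

```text
t: 4.45
eef_pos: [0.5538, 0.1347, 0.0129]
tool_rot: [0.001, 1.0, -0.02, -0.001]
contact_force: [-0.8, 0.3, 0.4]
gripper_width: 0.748
grasp_force: 0.0
```

```bash
python3 - <<'E'
from h import *
w=cam('wrist');s=cam('side');o=bot.get_obs();print(o['t'],o['eef_pos'],o['contact_force'],o['gripper_width'])
u,v=322,217
cv2.imwrite('pics/c4.png',np.hstack([cv2.resize(w['img'][150:350,210:430],(440,400)),cv2.resize(s['img'][v-40:v+40,u-35:u+35],(350,400),interpolation=cv2.INTER_CUBIC)])[:,:,::-1])
E
```

```text
4.55 [0.55470948 0.13488981 0.01401555] [ 0.41148079 -0.17391382  0.3721748 ] 0.750035169706963
```

View pics/c4.png

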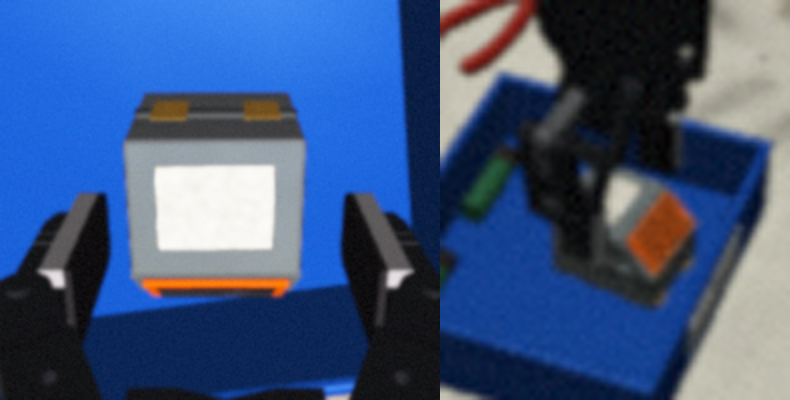

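The wrist view shows both pads straddling the pack's sides evenly, with the tip corners at crop (105,195) and (345,195). The tips are at about z = 37 mm, so I'll go 17 mm lower and close.

jog_arm --pt "0 0 -0.006 0 0 0 0.75" --pt "0 0 -0.006 0 0 0 0.75" --pt "0 0 -0.005 0 0 0 0.75" --pt "0 0 0 0 0 0 0.75" --pt "0 0 0 0 0 0 0.3" --pt "0 0 0 0 0 0 0.3" --pt "0 0 0 0 0 0 0.3" --pt "0 0 0 0 0 0 0.3" --pt "0 0 0 0 0 0 0.3" --newtons 40

```text
t: 5.45
eef_pos: [0.5552, 0.135, -0.0023]
tool_rot: [-0.0, 1.0, -0.02, 0.0]
contact_force: [-0.9, -0.2, 0.4]
gripper_width: 0.534
grasp_force: 41.9
```

jog_arm --pt "0 0 0.005 0 0 0 0.3" --pt "0 0 0.015 0 0 0 0.3" --pt "0 0 0.02 0 0 0 0.3" --pt "0 0 0.02 0 0 0 0.3" --pt "0 0 0.02 0 0 0 0.3" --pt "0 0 0.02 0 0 0 0.3" --pt "0 0 0 0 0 0 0.3" --pt "0 0 0 0 0 0 0.3"

```text
t: 6.25
eef_pos: [0.5551, 0.1351, 0.0981]
tool_rot: [-0.0, 1.0, -0.02, 0.001]
contact_force: [-0.6, -0.5, -2.1]
gripper_width: 0.533
grasp_force: 41.8
```

jog_arm --pt "-0.002 -0.02 0 0 0 -0.03 0.3" --pt "-0.004 -0.035 0 0 0 -0.04 0.3" --pt "-0.004 -0.035 0 0 0 -0.04 0.3" --pt "-0.004 -0.04 0 0 0 -0.04 0.3" --pt "-0.004 -0.04 0 0 0 -0.04 0.3" --pt "-0.004 -0.04 0 0 0 -0.04 0.3" --pt "-0.003 -0.04 0 0 0 -0.0425 0.3" --pt "-0.002 -0.0266 0 0 0 -0.04 0.3" --pt "-0.001 -0.01 0 0 0 -0.02 0.3" --pt "0 0 0 0 0 0 0.3"

```text
t: 7.25
eef_pos: [0.5256, -0.1535, 0.0968]
tool_rot: [0.0, 0.982, -0.187, -0.001]
contact_force: [0.4, -0.0, -2.2]
gripper_width: 0.531
grasp_force: 41.7
```

jog_arm --pt "0 0 -0.015 0 0 0 0.3" --pt "0 0 -0.015 0 0 0 0.3" --pt "0 0 0 0 0 0 0.3" --pt "0 0 0 0 0 0 0.3"

```text
t: 7.65
eef_pos: [0.5269, -0.1501, 0.0673]
tool_rot: [-0.0, 0.983, -0.184, -0.001]
contact_force: [0.8, 0.2, -1.5]
gripper_width: 0.536
grasp_force: 41.7
```

```bash
python3 - <<'E'
from h import *
import pickle
w=cam('wrist');s=cam('scene');o=bot.get_obs();print(o['t'],o['eef_pos'],o['tool_rot'],o['contact_force'],o['gripper_width'])
pickle.dump((w,s),open('c5.pkl','wb'))
T=R.from_quat(o['tool_rot'][[1,2,3,0]]).as_matrix();print(np.arctan2(T[1,0],T[0,0]))
cv2.imwrite('pics/c5.png',cv2.resize(w['img'][100:320,190:450],(709,600),interpolation=cv2.INTER_CUBIC)[:,:,::-1])
E
```

```text
7.75 [ 0.52757338 -0.15090119  0.06804983] [-1.35712060e-04  9.82799695e-01 -1.84674329e-01  3.65951718e-04] [ 0.22886616 -0.91106492 -1.99501028] 0.531189497155351
-0.371481125717253
```

View pics/c5.png

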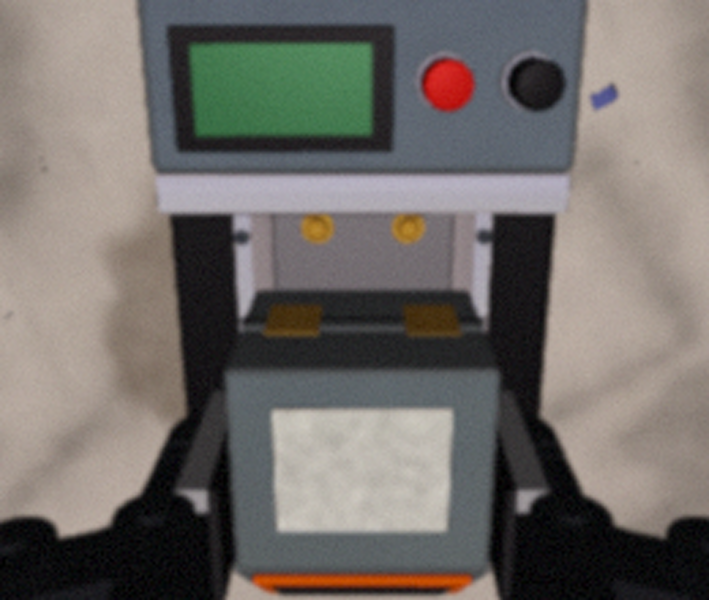

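The fence is parallel to the pack, in crop pixels:
- Fence-side floor pins: (318,228) and (408,228).
- Pack's top back corners: (228,368) and (498,368).
- Pack's lower back edge: from (246,293) to (481,293).
- Lower edge of the fence top: y = 213.

```bash
python3 - <<'E'
from h import *
import pickle
w,s=pickle.load(open('c5.pkl','rb'))
yaw=-.3715;c,sn=np.cos(yaw),np.sin(yaw);t=np.array([.5276,-.1509])
def L(u,v,z):
    p=onplane(w,190+u/2.727,100+v/2.727,z)[:2]-t
    return (np.array([c*p[0]+sn*p[1],-sn*p[0]+c*p[1]])*1000).round(1)
for n,a in dict(pinL=(318,228,.018),pinR=(408,228,.018),fenceL=(158,213,.046),fenceR=(570,213,.046),topL=(228,368,.1143),topR=(498,368,.1143),botL=(246,293,.0743),botR=(481,293,.0743)).items(): print(n,L(*a))
E
```

```text
pinL [23.3 12. ]
pinR [ 23.4 -13.3]
fenceL [34.8 49.2]
fenceR [ 34.9 -50.8]
topL [26.5 21.4]
topR [ 26.6 -22.3]
botL [24.6 24.3]
botR [ 24.7 -25.5]
```

jog_arm --pt "0 0 -0.015 0 0 0 0.3" --pt "0 0 -0.015 0 0 0 0.3" --pt "0 0 -0.01 0 0 0 0.3" --pt "0 0 -0.005 0 0 0 0.3" --pt "0 0 -0.003 0 0 0 0.3" --pt "0 0 -0.003 0 0 0 0.3" --pt "0 0 -0.002 0 0 0 0.3" --pt "0 0 0 0 0 0 0.3" --pt "0 0 0 0 0 0 0.3"

```text
t: 8.65
eef_pos: [0.5272, -0.1516, 0.0147]
tool_rot: [-0.0, 0.983, -0.185, 0.0]
contact_force: [-0.7, 0.1, -2.0]
gripper_width: 0.534
grasp_force: 41.8
```

Still carrying the full weight (-2 N), so I'll keep stepping down.

jog_arm --pt "0 0 -0.002 0 0 0 0.3" --pt "0 0 -0.001 0 0 0 0.3" --pt "0 0 0 0 0 0 0.3" --pt "0 0 0 0 0 0 0.3"

```text
t: 9.05
eef_pos: [0.5271, -0.1516, 0.0116]
tool_rot: [-0.0, 0.983, -0.185, 0.0]
contact_force: [-0.3, -0.2, 0.3]
gripper_width: 0.531
grasp_force: 42.0
```

jog_arm --pt "0 0 -0.001 0 0 0 0.3" --pt "0 0 -0.0005 0 0 0 0.3" --pt "0 0 0 0 0 0 0.3" --pt "0 0 0 0 0 0 0.3"

```text
t: 9.45
eef_pos: [0.5271, -0.1516, 0.0101]
tool_rot: [-0.0, 0.983, -0.185, 0.0]
contact_force: [-0.4, -0.5, 1.9]
gripper_width: 0.534
grasp_force: 42.1
```

jog_arm --pt "0 0 0 0 0 0 0.55" --pt "0 0 0 0 0 0 0.62" --pt "0 0 0 0 0 0 0.75" --pt "0 0 0 0 0 0 0.75" --pt "0 0 0 0 0 0 0.75" --pt "0 0 0 0 0 0 0.75"

```text
t: 10.05
eef_pos: [0.527, -0.1516, 0.01]
tool_rot: [0.0, 0.983, -0.185, -0.0]
contact_force: [0.5, 0.3, 0.2]
gripper_width: 0.746
grasp_force: 0.0
```

jog_arm --pt "0 0 0.01 0 0 0 0.75" --pt "0 0 0.02 0 0 0 0.75" --pt "0 0 0.02 0 0 0 0.75" --pt "0 0 0.02 0 0 0 0.75" --pt "0 0 0.02 0 0 0 0.75" --pt "0 0 0 0 0 0 0.75" --pt "0 0 0 0 0 0 0.75"

```text
t: 10.75
eef_pos: [0.5273, -0.1515, 0.1006]
tool_rot: [-0.0, 0.983, -0.185, 0.001]
contact_force: [-0.6, 0.0, -0.0]
gripper_width: 0.748
grasp_force: 0.0
```

```bash
python3 - <<'E'
from h import *
import pickle
w=cam('wrist');s=cam('scene');o=bot.get_obs();print(o['t'],o['eef_pos'],o['tool_rot'],o['contact_force'],o['gripper_width'])
pickle.dump((w,s),open('c6.pkl','wb'))
cv2.imwrite('pics/c6.png',cv2.resize(w['img'][100:300,200:460],(780,600),interpolation=cv2.INTER_CUBIC)[:,:,::-1])
E
```

```text
10.85 [ 0.52642357 -0.15135158  0.09944223] [ 1.04844330e-06  9.82701998e-01 -1.85192983e-01 -5.84676762e-04] [-0.23418929  0.27248053 -0.57421483] 0.7526370595568198
```

View pics/c6.png

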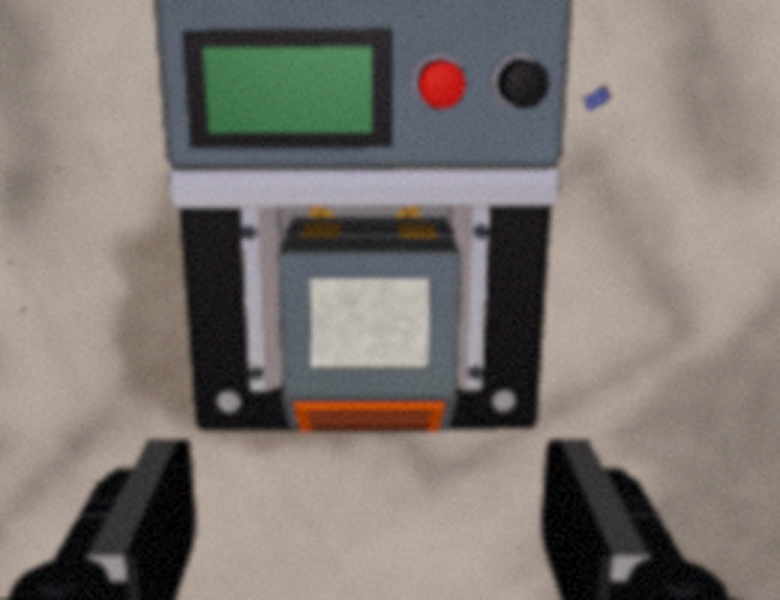

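The pack stands squarely between the guides, with its top back edge from crop (281,250) to (458,250) and its contacts facing the fence pins. I'll work out the push line next.

```bash
python3 - <<'E'
from h import *
import pickle
w,s=pickle.load(open('c6.pkl','rb'))
yaw=-.3725;c,sn=np.cos(yaw),np.sin(yaw)
B=onplane(w,200+281/3,100+250/3,.058);C=onplane(w,200+458/3,100+250/3,.058);print(B,C)
m=(B+C)/2
corner=np.array([.5601,-.1645]);d=(m[:2]-corner)
print('back mid in corner frame mm',c*d[0]+sn*d[1],-sn*d[0]+c*d[1], 'width',np.linalg.norm(B-C))
fm=onplane(w,200+364.5/3,100+206/3,.046)[:2]-corner; print('fence mid',c*fm[0]+sn*fm[1],-sn*fm[0]+c*fm[1])
x=np.array([c,sn,0]); pad=m*[1,1,0]-x*.0504+[0,0,.018+.0324]; dr=x*.707-[0,0,.707]
print('pad',pad,'push dir',dr,'TCP at tip 25mm off (tip 8mm behind TCP)',pad-dr*.017)
o=bot.get_obs();print(o['eef_pos'],o['q'].round(2))
E
```

```text
[ 0.55945762 -0.14177218  0.058     ] [ 0.54348691 -0.18267698  0.058     ]
back mid in corner frame mm -0.008864173338742763 -0.0010206506796753 width 0.043912026789778395
fence mid -0.00037502350444251276 0.0002544488816232315
pad [ 0.50452868 -0.14388175  0.0504    ] push dir [ 0.65851422 -0.2573092  -0.707     ] TCP at tip 25mm off (tip 8mm behind TCP) [ 0.49333394 -0.13950749  0.062419  ]
[ 0.52642357 -0.15135158  0.09944223] [-0.14  0.43  0.38  1.98 -0.23  0.77 -1.57]
```

jog_arm --pt "-0.02 0.008 0.005 -0.0477 -0.1219 0 0" --pt "-0.02 0.008 0.005 -0.0477 -0.1219 0 0" --pt "0 0 0 -0.0477 -0.1219 0 0" --pt "0 0 0 -0.0477 -0.1219 0 0" --pt "0 0 0 -0.0477 -0.1219 0 0" --pt "0 0 0 -0.0477 -0.1219 0 0" --pt "0 0 0 0 0 0 0" --pt "0 0 0 0 0 0 0"

```text
t: 11.65
eef_pos: [0.4798, -0.1479, 0.1141]
tool_rot: [0.058, 0.957, -0.186, 0.215]
contact_force: [0.2, 0.1, -1.0]
gripper_width: -0.003
grasp_force: 0.0
```

```bash
python3 - <<'E'
from h import *
o=bot.get_obs();print(o['t'],o['eef_pos'],o['q'].round(3),o['contact_force'],o['gripper_width'])
print(R.from_quat(o['tool_rot'][[1,2,3,0]]).as_matrix().round(3))
E
```

```text
11.65 [ 0.47975865 -0.14789182  0.11411922] [-0.228  0.171  0.315  2.412  0.643  0.184 -2.494] [ 0.22966121  0.11308819 -1.0150187 ] -0.0028119233440730865
[[ 0.839 -0.38   0.39 ]
 [-0.33  -0.925 -0.19 ]
 [ 0.433  0.031 -0.901]]
```

```bash
cat >> h.py <<'E'
yaw=-.3725;a=.2
X=np.array([np.cos(yaw),np.sin(yaw),0]);Y=np.array([-X[1],X[0],0]);Z=np.array([0,0,1.])
Rd=R.from_rotvec(-a*Y)*R.from_matrix(np.c_[X,-Y,-Z])
pad=np.array([.5045,-.1439,.0504]);dr=(X-Z)/2**.5
xt,yt,zt=Rd.as_matrix().T
def plan(off,h=-.008):
    o=bot.get_obs();Rc=R.from_quat(o['tool_rot'][[1,2,3,0]])
    T=pad-off*dr-h*zt-.011*xt
    print('t',o['t'],'pos',o['eef_pos'].round(4),'target',T.round(4),'dpos',(T-o['eef_pos']).round(4),'drot',(Rd*Rc.inv()).as_rotvec().round(3),'q',o['q'].round(2),'F',o['contact_force'].round(1))
E
python3 -c "
from h import *
plan(.02)"
```

```text
t 11.65 pos [ 0.4798 -0.1479  0.1141] target [ 0.4828 -0.1354  0.0545] dpos [ 0.003   0.0125 -0.0596] drot [0.121 0.219 0.013] q [-0.23  0.17  0.31  2.41  0.64  0.18 -2.49] F [ 0.2  0.1 -1. ]
```

jog_arm --pt "0 0.006 0 0.06 0.11 0.006 0" --pt "0 0.006 0 0.06 0.11 0.006 0" --pt "0 0 0 0 0 0 0" --pt "0 0 0 0 0 0 0"

```text
t: 12.05
eef_pos: [0.4806, -0.1482, 0.1134]
tool_rot: [0.043, 0.971, -0.189, 0.138]
contact_force: [-0.0, 0.1, -0.7]
gripper_width: -0.001
grasp_force: 0.0
```

```bash
python3 -c "
from h import *
plan(.02)"
```

```text
t 12.05 pos [ 0.4806 -0.1482  0.1134] target [ 0.4828 -0.1354  0.0545] dpos [ 0.0022  0.0128 -0.0589] drot [0.062 0.07  0.016] q [ 0.08  0.21  0.03  2.27  0.27  0.4  -2.09] F [-0.   0.1 -0.7]
```

jog_arm --pt "0 0.006 0 0.062 0.07 0.016 0" --pt "0 0 0 0 0 0 0" --pt "0 0 0 0 0 0 0" --pt "0 0 0 0 0 0 0"

```text
t: 12.45
eef_pos: [0.4795, -0.1408, 0.1132]
tool_rot: [0.019, 0.978, -0.182, 0.098]
contact_force: [-0.1, -0.4, 0.1]
gripper_width: -0.001
grasp_force: 0.0
```

```bash
python3 -c "
from h import *
plan(.02)"
```

```text
t 12.45 pos [ 0.4795 -0.1408  0.1132] target [ 0.4828 -0.1354  0.0545] dpos [ 0.0033  0.0054 -0.0586] drot [ 0.001 -0.001 -0.004] q [ 0.17  0.23 -0.04  2.21  0.12  0.51 -1.92] F [-0.1 -0.4  0.1]
```

jog_arm --pt "0.0011 0.0018 -0.02 0 0 0 0" --pt "0.0011 0.0018 -0.02 0 0 0 0" --pt "0.0011 0.0018 -0.0186 0 0 0 0" --pt "0 0 0 0 0 0 0" --pt "0 0 0 0 0 0 0"

```text
t: 12.95
eef_pos: [0.4833, -0.1352, 0.0552]
tool_rot: [0.018, 0.978, -0.182, 0.097]
contact_force: [0.6, 0.7, 0.5]
gripper_width: -0.0
grasp_force: 0.0
```

```bash
python3 -c "
from h import *
plan(.02);print(dr)
c=cam('wrist','w7');s=cam('scene','s7')
for p in (pad,pad+X*.0504+Z*.0076): print(proj(c,p),proj(s,p))
"
```

```text
t 12.95 pos [ 0.4833 -0.1352  0.0552] target [ 0.4828 -0.1354  0.0545] dpos [-0.0006 -0.0002 -0.0007] drot [-0.001 -0.002 -0.005] q [ 0.13  0.35 -0.02  2.25  0.16  0.36 -1.97] F [0.6 0.7 0.5]
[ 0.65861368 -0.25734806 -0.70710678]
[322.23443187 204.64281116] [326.09309196 266.09071368]
[322.6178908  121.73254174] [351.01313531 261.24958051]
```

jog_arm --pt "0.002 -0.0008 -0.0021 0 0 0 0" --pt "0.002 -0.0008 -0.0021 0 0 0 0" --pt "0.002 -0.0008 -0.0021 0 0 0 0" --pt "0 0 0 0 0 0 0"

```text
t: 13.45
eef_pos: [0.4902, -0.1382, 0.0488]
tool_rot: [0.018, 0.978, -0.183, 0.098]
contact_force: [-0.7, 0.9, -0.3]
gripper_width: 0.002
grasp_force: 0.0
```

jog_arm --pt "0.002 -0.0008 -0.0021 0 0 0 0" --pt "0 0 0 0 0 0 0"

```text
t: 13.65
eef_pos: [0.4921, -0.1389, 0.0466]
tool_rot: [0.018, 0.978, -0.183, 0.097]
contact_force: [0.4, 0.0, -0.3]
gripper_width: 0.004
grasp_force: 0.0
```

jog_arm --pt "0.002 -0.0008 -0.0021 0 0 0 0" --pt "0 0 0 0 0 0 0"

```text
t: 13.85
eef_pos: [0.4941, -0.1397, 0.0445]
tool_rot: [0.018, 0.978, -0.183, 0.097]
contact_force: [0.4, -0.7, -0.2]
gripper_width: -0.002
grasp_force: 0.0
```

jog_arm --pt "0.0013 -0.0005 -0.0014 0 0 0 0" --pt "0 0 0 0 0 0 0"

```text
t: 14.05
eef_pos: [0.4953, -0.1402, 0.0432]
tool_rot: [0.018, 0.978, -0.183, 0.097]
contact_force: [0.7, 0.9, 0.2]
gripper_width: -0.004
grasp_force: 0.0
```

jog_arm --pt "0.0013 -0.0005 -0.0014 0 0 0 0" --pt "0 0 0 0 0 0 0"

```text
t: 14.25
eef_pos: [0.4966, -0.1406, 0.0418]
tool_rot: [0.018, 0.978, -0.183, 0.097]
contact_force: [0.0, 0.9, -0.1]
gripper_width: 0.005
grasp_force: 0.0
```

jog_arm --pt "0.0013 -0.0005 -0.0014 0 0 0 0" --pt "0 0 0 0 0 0 0"

```text
t: 14.45
eef_pos: [0.4979, -0.1412, 0.0404]
tool_rot: [0.018, 0.978, -0.183, 0.097]
contact_force: [0.9, -0.4, -1.1]
gripper_width: 0.001
grasp_force: 0.0
```

jog_arm --pt "0.0013 -0.0005 -0.0014 0 0 0 0" --pt "0 0 0 0 0 0 0"

```text
t: 14.65
eef_pos: [0.4992, -0.1417, 0.039]
tool_rot: [0.018, 0.978, -0.183, 0.097]
contact_force: [-0.6, -0.5, 0.9]
gripper_width: 0.002
grasp_force: 0.0
```

jog_arm --pt "0.0013 -0.0005 -0.0014 0 0 0 0" --pt "0 0 0 0 0 0 0"

```text
t: 14.85
eef_pos: [0.5005, -0.1422, 0.0376]
tool_rot: [0.018, 0.978, -0.183, 0.097]
contact_force: [-1.2, 0.4, 0.0]
gripper_width: 0.002
grasp_force: 0.0
```

jog_arm --pt "-0.0046 0.0018 -0.005 0 0 0 0" --pt "0 0 0 0 0 0 0"

```text
t: 15.05
eef_pos: [0.4944, -0.14, 0.0319]
tool_rot: [0.018, 0.978, -0.183, 0.096]
contact_force: [-0.1, -0.6, 0.7]
gripper_width: -0.003
grasp_force: 0.0
```

jog_arm --pt "0.0013 -0.0005 -0.0014 0 0 0 0" --pt "0 0 0 0 0 0 0"

```text
t: 15.25
eef_pos: [0.4973, -0.1409, 0.0312]
tool_rot: [0.018, 0.978, -0.183, 0.097]
contact_force: [0.7, 0.2, -0.1]
gripper_width: 0.003
grasp_force: 0.0
```

jog_arm --pt "0.0013 -0.0005 -0.0014 0 0 0 0" --pt "0 0 0 0 0 0 0"

```text
t: 15.45
eef_pos: [0.4987, -0.1414, 0.0299]
tool_rot: [0.018, 0.978, -0.183, 0.098]
contact_force: [-0.5, 0.1, -0.6]
gripper_width: -0.0
grasp_force: 0.0
```

jog_arm --pt "0.0013 -0.0005 -0.0014 0 0 0 0" --pt "0 0 0 0 0 0 0"

```text
t: 15.65
eef_pos: [0.4999, -0.1419, 0.0285]
tool_rot: [0.018, 0.978, -0.183, 0.098]
contact_force: [-0.4, -0.3, 1.7]
gripper_width: 0.001
grasp_force: 0.4
```

jog_arm --pt "0.0013 -0.0005 -0.0014 0 0 0 0" --pt "0 0 0 0 0 0 0"

```text
t: 15.85
eef_pos: [0.5012, -0.1423, 0.0271]
tool_rot: [0.018, 0.978, -0.183, 0.098]
contact_force: [-0.6, 0.6, 2.1]
gripper_width: 0.005
grasp_force: 0.7
```

jog_arm --pt "0.0014 -0.0005 -0.0008 0 0 0 0" --pt "0.0014 -0.0005 -0.0008 0 0 0 0" --pt "0.0014 -0.0005 -0.0008 0 0 0 0" --pt "0 0 0 0 0 0 0"

```text
t: 16.25
eef_pos: [0.5054, -0.1438, 0.0255]
tool_rot: [0.018, 0.978, -0.183, 0.098]
contact_force: [-6.9, 2.3, 15.1]
gripper_width: -0.002
grasp_force: 7.4
```

jog_arm --pt "0.0014 -0.0005 -0.0006 0 0 0 0" --pt "0.0014 -0.0005 -0.0006 0 0 0 0" --pt "0 0 0 0 0 0 0"

```text
t: 16.55
eef_pos: [0.5068, -0.1444, 0.0252]
tool_rot: [0.018, 0.978, -0.183, 0.097]
contact_force: [-17.4, 6.7, 36.5]
gripper_width: 0.001
grasp_force: 19.3
```

```bash
cat > m.py <<'E'
from h import *
import pickle
corner=np.array([.5601,-.1645,0])
def prof(w,z,ys,xs):
    P=[[proj(w,corner+X*x/1000+Y*y/1000+Z*z) for x in xs] for y in ys]
    m=np.array(P,np.float32); g=cv2.remap(w['img'],m[...,0],m[...,1],cv2.INTER_LINEAR).astype(float).mean(0)
    return g
w6=pickle.load(open('c6.pkl','rb'))[0]; w7=cam('wrist','w8')
o=bot.get_obs();print(o['t'],o['eef_pos'],o['contact_force'],o['q'].round(2))
for n,w,z in (('before',w6,.058),('now',w7,.054)):
    xs=np.arange(-44,8,1.);g=prof(w,z,np.arange(-6,7,1.),xs)
    print(n,[(int(x),int(k.mean())) for x,k in zip(xs,g)])
for n,w in (('before',w6),('now',w7)):
    xs=np.arange(-10,14,1.);g=prof(w,.046,[*range(-45,-32),*range(33,46)],xs)
    print('fence',n,[(int(x),int(k.mean())) for x,k in zip(xs,g)])
E
python3 m.py
```

```text
16.6 [ 0.50686712 -0.14437209  0.02519206] [-17.17549692   6.06717128  35.87285659] [ 0.14  0.44 -0.01  2.2   0.17  0.31 -1.97]
before [(-44, 96), (-43, 96), (-42, 96), (-41, 101), (-40, 133), (-39, 172), (-38, 184), (-37, 183), (-36, 182), (-35, 182), (-34, 182), (-33, 184), (-32, 183), (-31, 180), (-30, 178), (-29, 178), (-28, 179), (-27, 180), (-26, 181), (-25, 181), (-24, 181), (-23, 178), (-22, 177), (-21, 178), (-20, 179), (-19, 180), (-18, 181), (-17, 177), (-16, 147), (-15, 107), (-14, 99), (-13, 100), (-12, 100), (-11, 99), (-10, 92), (-9, 66), (-8, 41), (-7, 34), (-6, 38), (-5, 47), (-4, 39), (-3, 32), (-2, 35), (-1, 48), (0, 85), (1, 112), (2, 123), (3, 151), (4, 170), (5, 172), (6, 172), (7, 173)]
now [(-44, 77), (-43, 104), (-42, 91), (-41, 80), (-40, 87), (-39, 100), (-38, 106), (-37, 107), (-36, 106), (-35, 106), (-34, 107), (-33, 107), (-32, 126), (-31, 181), (-30, 197), (-29, 197), (-28, 196), (-27, 195), (-26, 195), (-25, 195), (-24, 197), (-23, 196), (-22, 192), (-21, 190), (-20, 190), (-19, 192), (-18, 192), (-17, 194), (-16, 195), (-15, 193), (-14, 190), (-13, 190), (-12, 193), (-11, 192), (-10, 192), (-9, 194), (-8, 185), (-7, 124), (-6, 107), (-5, 108), (-4, 108), (-3, 108), (-2, 104), (-1, 106), (0, 170), (1, 185), (2, 185), (3, 185), (4, 186), (5, 191), (6, 191), (7, 189)]
fence before [(-10, 29), (-9, 28), (-8, 26), (-7, 26), (-6, 27), (-5, 28), (-4, 29), (-3, 28), (-2, 31), (-1, 59), (0, 118), (1, 162), (2, 171), (3, 171), (4, 172), (5, 173), (6, 175), (7, 176), (8, 171), (9, 138), (10, 91), (11, 84), (12, 96), (13, 100)]
fence now [(-10, 27), (-9, 28), (-8, 28), (-7, 27), (-6, 28), (-5, 28), (-4, 27), (-3, 28), (-2, 34), (-1, 62), (0, 141), (1, 184), (2, 184), (3, 184), (4, 184), (5, 185), (6, 188), (7, 188), (8, 185), (9, 142), (10, 60), (11, 76), (12, 93), (13, 105)]
```

jog_arm --pt "0.0003 -0.0001 0.0003 0 0 0 0" --pt "0 0 0 0 0 0 0" --pt "0 0 0 0 0 0 0" --pt "0 0 0 0 0 0 0" --pt "0 0 0 0 0 0 0"

```text
t: 17.1
eef_pos: [0.5068, -0.1444, 0.0252]
tool_rot: [0.018, 0.978, -0.183, 0.097]
contact_force: [-15.8, 6.0, 33.7]
gripper_width: -0.001
grasp_force: 18.2
```

```bash
cat >> m.py <<'E'
print('---')
for y0 in (-12,-8,8,12):
    xs=np.arange(-12,3,.25);g=prof(w7,.054,np.arange(y0-1,y0+1.1,.5),xs).mean(1)
    print(y0,'label back edge',np.interp(-150,-g[8:32],xs[8:32]), 'fence edge',np.interp(145,g[36:],xs[36:]))
xs=np.arange(-40,40,.5);P=prof(w7,.054,[0],[0]) 
for x0 in (-28,-12):
    ys=np.arange(-20,20,.25);m=np.array([[proj(w7,corner+X*x0/1000+Y*y/1000+Z*.054) for y in ys]],np.float32)
    g=cv2.remap(w7['img'],m[...,0],m[...,1],cv2.INTER_LINEAR)[0].mean(1);k=ys[g>150];print('label y',x0,k.min(),k.max())
E
python3 m.py | sed -n '1p;/---/,$p'
```

```text
17.15 [ 0.50682705 -0.14438006  0.02522066] [-16.61159079   6.75880744  33.73162929] [ 0.14  0.44 -0.01  2.2   0.17  0.31 -1.97]
---
-12 label back edge -7.341194968553459 fence edge -0.3517915309446255
-8 label back edge -7.340836012861736 fence edge -0.3721311475409834
8 label back edge -7.472222222222222 fence edge -0.4321192052980132
12 label back edge -7.51595744680851 fence edge -0.43442622950819665
label y -28 -15.25 14.5
label y -12 -15.5 14.75
```

```bash
python3 -c "
from station import bot
print(bot.hand_in())"
```

```text
the job is handed in; nothing more can be done
None
```

I handed the job in with the pack pressed home in the cradle: flush against the fence (gap about 0.4 mm or less), square and centred between the guides, and seated on the floor as far as tool travel and force show. The fingertips were still holding it with about 38 N; no verdict came back.

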